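# Ratchet a clamp nut tight between two pegs

## Task

Pick up the blue-handled spanner and use it to tighten the brass clamp nut that holds the carved roundel (clockwise from above), swinging it back and forth between the two gilded pegs with a fresh bite on the flats each time, until the nut comes up firm against its stop. Stop there and do not force it; turn the nut only with the spanner, and do not knock the spanner or gripper against the pegs, strap or carving. Then lay the spanner down flat in the empty green tray and let go, without dropping it and leaving the other things where they are.

Things in the scene. Friction and masses are not known exactly. Their poses are not given: they have to be found in the camera images.
- spanner: Loose open-ended steel spanner, blue straight handle, 232 mm long, 0.3-0.55 kg, flat underside, lying on the bench. Origin: on the underside at the grip point (near its centre of mass), mid-width. x: from the grip along the handle to the jaw; z up. Handle x -110 to +64 mm, 18 mm wide (y), 20 mm high. Head: 14 mm high, solid back x 63 to 77 mm, 58.5 mm wide, then two jaws (see point jaw).
- jaw (a point): Centre of the spanner's jaw opening, 100 mm from its origin along +x, 7 mm above its underside. Two parallel jaws, inner faces at y = +-19.25 mm (38.5 mm apart), each 10 mm thick, reach from 23 mm behind this point (the back) to 22 mm ahead; the opening is free ahead (+x), above and below.
- station: Clamping station fixed to the bench. Origin: on the bench under the nut's axis; x points from the nut to the carved roundel (light wood, 210 mm across, centre x = +140 mm, rim 26 mm high), z up. A steel strap 36 mm wide lies along x from -60 to +65 mm, its top 34 mm above the bench. The spanner's handle works on the -x side, between the two pegs.
- peg_left (a point): Foot of one of two gilded upright pegs, on its axis: station x -117, y +150 mm; 30 mm diameter (33 mm at the foot), 75 mm high.
- peg_right (a point): Foot of the other gilded peg, alike, at station x -117, y -150 mm. With the jaws on the nut, the spanner's yaw relative to the station's can range over about +-0.78 rad before the handle touches a peg.
- nut_top (a point): Top centre of the brass hexagon nut (36 mm across flats, 41.6 mm across corners, 22 mm high), on the turning axis, 58 mm above the bench; a 16 mm stud rises 10 mm higher. Its frame turns with the nut: y is normal to a pair of flats, x points at a corner, z up. The jaws fit when spanner yaw = nut yaw plus or minus multiples of 60 degrees; slid on level from the side or lowered on from above.
- clamp_nut (a joint): Angle of the nut in rad, growing as it tightens (clockwise from above). Nut yaw = station yaw + 0.663 - this value. Starts at 0 to 0.6; a rigid stop lies between 1.7 and 2.2, to be felt. Before it, steady friction of 0.2 N m (2 N at the grip); the nut stays where left. Jaw play: the spanner turns 0.05-0.15 rad before the nut follows. Over 15 N at the grip on the stop is forcing it.
- tray: Shallow empty green wooden tray fixed to the bench, outside 290 mm (x) by 135 mm (y) by 18 mm high, walls and floor 5 mm thick. Origin: centre of its underside; its inner floor is 5 mm higher. Spanner and tray may be on either side of the robot.
- gouge_a: Carving gouge 115 mm long, medium wooden handle, lying on the roundel; leave alone.
- gouge_b: Carving gouge 115 mm long, dark wooden handle, lying on the roundel; leave alone.
- mallet: Carver's round wooden mallet, 210 mm tall, standing on its head; leave alone.
- glue: White glue bottle with orange cap, 60 mm across, 160 mm tall; leave alone.
- varnish: Plain steel can, 90 mm across, 100 mm tall; leave alone.
- candlestick: Gilded turned candlestick, 80 mm across, 150 mm tall; leave alone.
- sandblock: Cork sanding block 100 x 60 x 30 mm; leave alone.

How it is judged:
On the way:
1. the nut has been turned firm against its stop (clamp_nut above 1.89 rad) with the spanner on it (value of joint clamp_nut above 1.89 rad and horizontal distance between jaw and nut_top below 0.03 m), for 0.1 s.
At the end, for the whole second after the job is handed in: The nut is still firm against its stop (clamp_nut above 1.89 rad) and the spanner lies flat (within 0.1 rad) and at rest on the tray's floor, inside its walls, right side up, its origin within 60 mm of the tray's centre (value of joint clamp_nut above 1.89 rad and z of spanner in the frame of tray between 0 and 0.012 m and horizontal distance between spanner and tray below 0.06 m and angle between spanner's own z axis and vertical below 0.1 rad and linear speed of spanner below 0.02 m/s); the robot touches nothing.
It fails at once if the nut is forced: spanner and nut press on each other with more than 150 N (about 18 N at the spanner's grip on the stop) (contact force between spanner and clamp_nut above 150 N).
It fails at once if the nut is touched by the fingers with more than 3 N (it is to be turned with the spanner) (contact force between the fingers and clamp_nut above 3 N).
It fails at once if the spanner, fingers or arm knock or lean on the station (pegs, strap, carving) with more than 25 N (contact force between any of spanner, the fingers, the arm and station above 25 N).
It fails at once if the spanner is dropped or pressed into the tray with more than 60 N (contact force between spanner and tray above 60 N).
It fails at once if a bystander is moved more than 40 mm (distance of any of gouge_a, gouge_b, mallet, glue, varnish, candlestick, sandblock from where it was at the start of the episode above 0.04 m).
It also fails if it takes over 72 s, if anything falls off the work surface, if the arm or the gripper's body presses on something with over 40 N, if the wrist force passes 120 N, or if a joint passes its speed limit or range.

## Robot

A 6-joint arm with a two-finger parallel gripper is mounted at the origin on the work surface. World frame = base frame: x ahead of the robot, y to its left, z up, the work surface at z = 0. Lengths are in m, angles in rad, forces in N, time in s.
With the tool pointing down it reaches from about 0.35 to 0.925 m from the base axis. Payload 6.4 kg.
Tool frame: the origin (TCP) lies at the very end of the fingers, on their centre line; the grasp point (between the pads) lies 19 mm behind it; z points along the fingers, y is the line along which they close (so a half turn about z gives the same grasp; the last joint's range is limited). The gripper opens to 94 mm and grips with 3 to 60 N. Pads are 16 mm wide; open, the fingers measure 119 mm over their backs; the gripper's body (75 mm by 177 mm) begins 78 mm behind the grasp point.
Start: joints at [-1.452, 0.245, 1.558, -0, 1.339, -0.174], TCP at [0.188, -0.622, 0.205] pointing down, gripper open.
Joint ranges: [-3.13, 3.13], [-1.02, 2.26], [0.13, 2.54], [-0.95, 4.09], [0.21, 2.88], [-2.74, 2.74]. Speed limits (rad/s): [2.57, 2.57, 3.14, 3.14, 3.14, 3.14].

## Interface

Orientations are given as a unit quaternion [w, x, y, z].
In Python, from cell import bot, camrig, job, get_state gives the robot as it stands (bot), with the cameras (camrig), the job (job) and the readings as plain functions.
- The arm moves only by the shell command python3 inch.py 'ROWS'. ROWS is a JSON list of rows, 1 to 10 of them, each written [[dx, dy, dz], turn, opening]: dx, dy, dz in m, then a turn about the tool's z in rad, then the finger opening in m; each row is the pose to reach, as a shift and turn from the pose commanded when the command began, along the tool's axes at that moment; what a row does not reach only later rows make up. A row lasts 1/8 s, in which the tool goes at most 0.0625 m and 0.188 rad, less where a joint would pass 70% of its speed; a pose out of reach is approached as far as the arm can. The fingers move at their own pace and stop on an object; the grip force is fixed at half the most. Time passes only in rows, so rows that do not move let the fingers close. It prints the time, the measured TCP pose, the force, the opening and the grip force at its end. Input that does not fit is refused with a message, and nothing moves.
- get_state(): the state, without advancing time (a new reading comes with each control period).
- camrig.capture(name): name is "side" or "top"; returns a dict with "pixels" (420x560x3 uint8, red, green, blue), "camera_matrix" (3x3 intrinsics, pixels), "k1" (the pictures are not rectified: a ray, as slopes to the right and down, at radius r is drawn at 1 + k1 r^2 times it, then the intrinsics apply), "origin" and "rotation" of the camera in the world. Camera axes: x right, y down, z forward; pixel columns grow to the right and rows downward; lengths in m; the calibration is good to about 2 mm. A picture is of the moment at which its call begins. There is no depth.
- job.job_done(): hands the job in; it is judged then, once.
The state is a dict: "t": time; "joint_positions": joint angles; "dq": joint speeds; "joint_efforts": joint torques, N m; "position": TCP position; "orientation": TCP orientation; "ft_force": force on the tool from outside, world axes, zero at the start; "moment": the same for the moment, N m; "finger_gap": finger opening in m; "grasp_force": force on a finger pad.
Only numpy, scipy, OpenCV 4.12 (cv2) and the standard library are available. Lean on these libraries where they do the work, as an engineer would, in place of code of your own. Each camera call takes 0.05 s, during which the arm holds its last target. There are 200 camera calls.

## Working session

There is one attempt and no reset: what is moved stays moved. The work goes in short steps, Python scripts to look and compute and a shell command to move; the robot and the scene stay as the last step left them, time stands still between calls to the robot, and variables do not carry over. Pictures are saved under pics/ and viewed, at most 11 in all, crops included, and the job is handed in when it is done.

```bash
ls; mkdir -p pics; python3 - <<'E'
from cell import bot, camrig, job, get_state
import cv2,pickle
for n in("top","side"):
    c=camrig.capture(n);pickle.dump(c,open(n+".pkl","wb"))
    cv2.imwrite(f"pics/{n}0.png",c["pixels"][:,:,::-1])
    print(n,c["camera_matrix"],c["k1"],c["origin"],c["rotation"])
s=get_state();print(s)
E
```

```text
cell.py
inch.py
pics
top [[464.77053592   0.         277.37054548]
 [  0.         464.77053592 212.16002213]
 [  0.           0.           1.        ]] -0.07306121831642959 [0.48618381 0.00569153 1.49983428] [-0.02471392  0.70947062 -0.70344026  0.03482048]
side [[443.38869274   0.         282.86958462]
 [  0.         443.38869274 207.93630792]
 [  0.           0.           1.        ]] -0.028912304610807602 [0.26563796 0.96042834 0.84827166] [ 0.07278795 -0.15265242  0.88376674 -0.43629749]
{'t': 0.1, 'joint_positions': array([-1.45210546e+00,  2.45722829e-01,  1.55886478e+00, -2.39030845e-05,
        1.33871091e+00, -1.74096572e-01]), 'dq': array([-0.00152711, -0.00098096, -0.00200329,  0.00043051,  0.00130233,
       -0.00143719]), 'joint_efforts': array([-1.55817752e-04, -4.16914058e+01, -3.15526915e+01,  6.86599477e-02,
        3.10140685e-02, -5.70788916e-05]), 'position': array([ 0.1875416 , -0.62179867,  0.20448394]), 'orientation': array([-8.52931743e-04,  9.89302801e-01,  1.45874059e-01,  1.20014662e-05]), 'ft_force': array([ 0.39102044,  0.44634684, -0.27781756]), 'moment': array([-0.0063939 ,  0.00415798,  0.03147442]), 'grasp_force': 0.0, 'finger_gap': 0.09410774975251167}
```

View pics/top0.png

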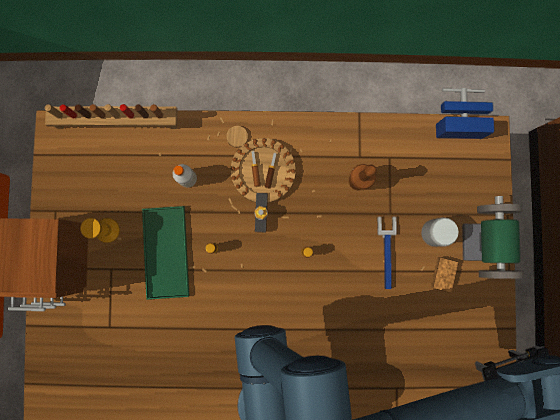

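View pics/side0.png

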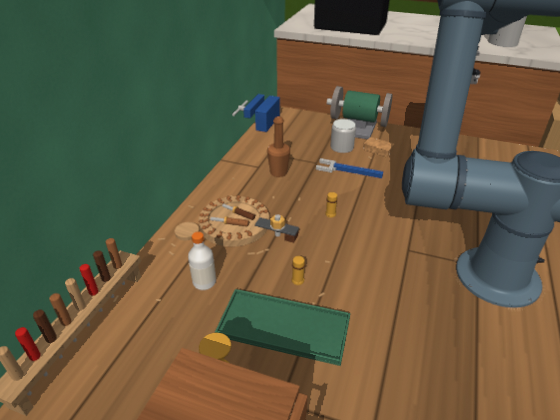

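The top view has image up = +x and left = +y. The spanner handle is at about (388,255) with its jaw up at (388,225). The nut is at (261,212), the pegs at (210,248) and (307,252), the tray at (167,252), and the roundel at (265,170). The side view agrees with this.

```bash
cat > h.py <<'E'
import numpy as np,cv2,pickle
from scipy.spatial.transform import Rotation as R
def rot(c): q=np.array(c["rotation"]);return R.from_quat(q[[1,2,3,0]]).as_matrix()
def cast(c,px,z):
    px=np.atleast_2d(px).astype(float);K=c["camera_matrix"]
    u=(px-K[:2,2])/[K[0,0],K[1,1]]
    n=u.copy()
    for _ in range(10): n=u/(1+c["k1"]*(n**2).sum(1,keepdims=True))
    d=np.c_[n,np.ones(len(n))]@rot(c).T
    o=np.array(c["origin"]);return o+d*((z-o[2])/d[:,2])[:,None]
def proj(c,P):
    p=(np.atleast_2d(P)-c["origin"])@rot(c);n=p[:,:2]/p[:,2:]
    n=n*(1+c["k1"]*(n**2).sum(1,keepdims=True));K=c["camera_matrix"]
    return n*[K[0,0],K[1,1]]+K[:2,2]
def blobs(c,lo,hi,box,amin=15):
    x0,y0,x1,y1=box;m=cv2.inRange(cv2.cvtColor(c["pixels"],cv2.COLOR_RGB2HSV),lo,hi)
    k=np.zeros_like(m);k[y0:y1,x0:x1]=m[y0:y1,x0:x1]
    n,l,s,ce=cv2.connectedComponentsWithStats(k)
    return [(np.argwhere(l==i)[:,::-1],s[i,4],ce[i]) for i in range(1,n) if s[i,4]>=amin]
E
python3 - <<'E'
from h import *
c=pickle.load(open("top.pkl","rb"));s=pickle.load(open("side.pkl","rb"))
print("handle")
for p,a,ce in blobs(c,(105,120,60),(125,255,255),(370,200,410,300)):
    w=cast(c,p,.02)[:,:2];m=w.mean(0);_,_,v=np.linalg.svd(w-m);pr=(w-m)@v.T
    print(a,m,v[0],np.arctan2(v[0,1],v[0,0]),np.ptp(pr,0),m+v[0]*pr[:,0].max(),m+v[0]*pr[:,0].min())
print("steel")
for p,a,ce in blobs(c,(0,0,110),(180,50,255),(370,205,405,245),8):
    print(a,p.min(0),p.max(0),cast(c,ce,.014))
print("tray")
for p,a,ce in blobs(c,(60,80,20),(95,255,255),(130,195,205,310),100):
    r=cv2.minAreaRect(p.astype(np.float32));print(a,r);b=cast(c,cv2.boxPoints(r),.018)
    print(b[:,:2].round(4),b.mean(0))
print("gold")
for nm,cc,bx in(("top",c,(195,200,325,265)),("side",s,(265,185,345,290))):
  for p,a,ce in blobs(cc,(15,120,110),(35,255,255),bx,8):
    print(nm,a,ce,p.min(0),p.max(0),cast(cc,ce,.075),cast(cc,ce,.058))
f=lambda i,x,y,w,h,k:cv2.resize(i[y:y+h,x:x+w,::-1],None,fx=k,fy=k,interpolation=cv2.INTER_CUBIC)
A=f(c["pixels"],246,195,30,30,13);B=f(s["pixels"],263,209,30,30,13)
cv2.imwrite("pics/nut.png",np.hstack([A,B]))
E
```

```text
handle
305 [ 0.45431256 -0.36774137] [-0.99998622 -0.0052488 ] -3.1363438330565043 [0.16874659 0.01807398] [ 0.37218324 -0.36817246] [ 0.54092751 -0.36728674]
steel
182 [378 217] [396 237] [[ 0.56432956 -0.36730219  0.014     ]]
tray
3728 ((165.0486297607422, 252.47256469726562), (91.13615417480469, 42.496910095214844), 87.1375961303711)
[[0.6207 0.421 ]
 [0.6288 0.2843]
 [0.3401 0.2635]
 [0.3317 0.3982]] [0.48032613 0.34172005 0.018     ]
gold
top 4785 [255.17826541 235.97931034] [195 200] [324 264] [[0.53273402 0.05317512 0.075     ]] [[0.53328942 0.05374166 0.058     ]]
top 354 [303.24293785 205.14971751] [278 200] [324 211] [[ 0.62898916 -0.0938419   0.075     ]] [[ 0.630693   -0.09502945  0.058     ]]
side 778 [279.41388175 202.20565553] [265 185] [301 228] [[ 0.61691807 -0.01347359  0.075     ]] [[ 0.62464079 -0.03488435  0.058     ]]
side 4562 [307.4379658  241.05896537] [265 185] [344 289] [[0.4905228  0.12125582 0.075     ]] [[0.49546678 0.10280703 0.058     ]]
side 414 [337.68357488 271.60869565] [325 240] [344 289] [[0.38933758 0.20247806 0.075     ]] [[0.39205706 0.18581489 0.058     ]]
```

View pics/nut.png

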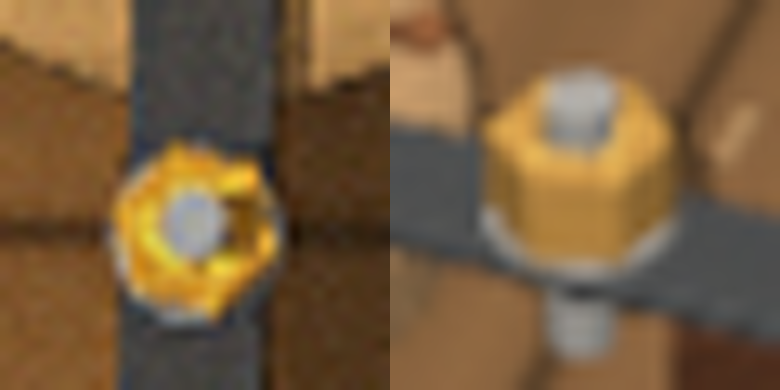

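The crop shows the brass hexagon. In the top view its corners are near crop (175,145), (278,235) and (215,318). In the side view the top rim corners are near (485,130), (515,160), (625,155) and (672,125). The stud is at (193,222) in the top view.

```bash
python3 - <<'E'
from h import *
c=pickle.load(open("top.pkl","rb"));s=pickle.load(open("side.pkl","rb"))
for nm,cc,bx in(("top",c,(195,195,325,265)),("side",s,(265,185,345,290))):
  for p,a,ce in blobs(cc,(19,175,130),(32,255,255),bx,12):
    print(nm,a,ce,p.min(0),p.max(0),cast(cc,ce,.075)[0],cast(cc,ce,.058)[0])
t=np.array([(175,145),(278,235),(215,318)])/13+[246,195]-.5
q=(np.array([(485,130),(515,160),(625,155),(672,125)])-[390,0])/13+[263,209]-.5
st=np.array([193,222])/13+[246,195]-.5; st2=np.array([583-390,80])/13+[263,209]-.5
print("stud",cast(c,st,.068),cast(s,st2,.068))
for cc,x in((c,t),(s,q)):
  w=cast(cc,x,.058)[:,:2];print(w)
# strap: dark grey low saturation
for p,a,ce in blobs(c,(90,0,20),(130,110,95),(246,190,276,238),40):
    w=cast(c,p,.034)[:,:2];r=cv2.minAreaRect((w*1000).astype(np.float32));print("strap",a,r)
print("jaw tip",cast(c,[(380,216.5),(388,216.5),(397,216.5),(388,237)],.014)[:,:2])
E
```

```text
top 49 [259.69387755 212.04081633] [255 206] [265 218] [0.60643227 0.04015656 0.075     ] [0.60786698 0.04056777 0.058     ]
top 67 [209.89552239 247.79104478] [206 244] [214 252] [0.49537891 0.19117964 0.075     ] [0.49548862 0.19339274 0.058     ]
top 66 [307.68181818 251.75757576] [304 247] [312 256] [ 0.48580013 -0.10794976  0.075     ] [ 0.48579555 -0.10930564  0.058     ]
side 59 [331.81355932 196.20338983] [328 193] [336 200] [ 0.48056947 -0.09430428  0.075     ] [ 0.48529463 -0.11749206  0.058     ]
side 110 [330.69090909 209.57272727] [326 203] [335 216] [ 0.46730108 -0.03005407  0.075     ] [ 0.47173455 -0.05182935  0.058     ]
side 95 [298.25263158 261.45263158] [293 257] [303 266] [0.48984691 0.20140217 0.075     ] [0.49477603 0.18471535 0.058     ]
side 139 [297.6618705  276.64028777] [293 269] [303 284] [0.47533933 0.25088858 0.075     ] [0.47994951 0.23528969 0.058     ]
stud [[0.60848041 0.03832628 0.068     ]] [[0.6056132  0.03516964 0.068     ]]
[[0.62781699 0.0430718 ]
 [0.6063974  0.01817558]
 [0.58634468 0.03304252]]
[[0.62408048 0.04709203]
 [0.61427052 0.05458531]
 [0.59239069 0.04488321]
 [0.58622488 0.03161392]]
jaw tip [[ 0.60068952 -0.34650492]
 [ 0.60091684 -0.37263369]
 [ 0.60117246 -0.40210262]
 [ 0.5347231  -0.37189704]]
```

```bash
cat > d.py <<'E'
# usage: d.py x y z yaw ... : tool-axis shifts and turn from the present pose
import sys,numpy as np
from cell import bot, camrig, job, get_state
from scipy.spatial.transform import Rotation as R
s=get_state();q=s["orientation"];M=R.from_quat(np.array(q)[[1,2,3,0]]).as_matrix()
yw=np.arctan2(M[1,0],M[0,0]);print("t",s["t"],"pos",s["position"].round(4),"yaw",yw.round(4),"gap",s["finger_gap"],"F",s["ft_force"].round(2),"M",s["moment"].round(2))
a=list(map(float,sys.argv[1:]))
for i in range(0,len(a),4):
    d=M.T@(np.array(a[i:i+3])-s["position"]);print((*d.round(4),round(yw-a[i+3],4)))
E
python3 d.py 0.4796 -0.368 0.12 0.005 0.4796 -0.368 0.004 0.005
python3 inch.py '[[[0.05,-0.022,0.012],0.05,0.094],[[0.1,-0.045,0.024],0.1,0.094],[[0.15,-0.068,0.036],0.15,0.094],[[0.2,-0.09,0.048],0.2,0.094],[[0.25,-0.112,0.06],0.25,0.094],[[0.3,-0.135,0.072],0.2878,0.094],[[0.3529,-0.1586,0.085],0.2878,0.094],[[0.3529,-0.1586,0.085],0.2878,0.094],[[0.3529,-0.1586,0.085],0.2878,0.094]]'; python3 d.py 0.4796 -0.368 0.004 0.005
python3 - <<'E'
from h import *
from cell import bot, camrig, job, get_state
c=camrig.capture("side");P=[(.4796,-.368,.02),(.6016,-.368,.007),(.37,-.368,.01)]
i=cv2.resize(c["pixels"][70:250,240:480,::-1],None,fx=3,fy=3)
for p in proj(c,P): cv2.circle(i,tuple(((p-[240,70])*3).astype(int)),3,(0,0,255),1)
cv2.imwrite("pics/s1.png",i)
E
```

```text
t: 1.23
position: [0.4795, -0.3687, 0.1203]
orientation: [0.0, 1.0, 0.003, -0.0]
ft_force: [0.1, -0.4, 0.0]
finger_gap: 0.0941
grasp_force: 0.0
t 1.225 pos [ 0.4795 -0.3687  0.1203] yaw 0.0053 gap 0.09410329197327894 F [ 0.13 -0.38  0.04] M [ 0.01 -0.01  0.06]
(np.float64(0.0002), np.float64(-0.0007), np.float64(0.1163), np.float64(0.0003))
```

View pics/s1.png

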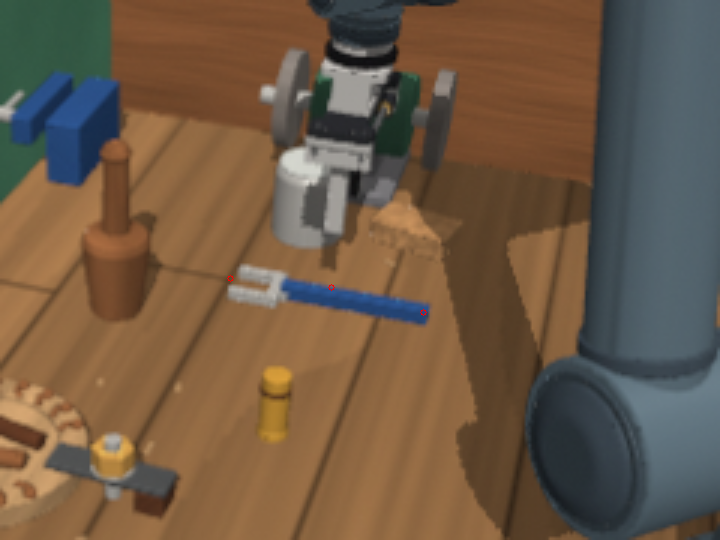

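The projected marks land on the spanner: the grip at (331,288) on the handle and the tip between the jaws at (231,279). The gripper is above it, so I'll descend and grip.

```bash
python3 inch.py '[[[0,0,0.04],0,0.05],[[0,0,0.08],0,0.05],[[0,0,0.105],0,0.05],[[0,0,0.116],0,0.05],[[0,0,0.116],0,0.05],[[0,0,0.116],0,0.01],[[0,0,0.116],0,0.01],[[0,0,0.116],0,0.01],[[0,0,0.116],0,0.01],[[0,0,0.116],0,0.01]]'; python3 inch.py '[[[0,0,-0.01],0,0.01],[[0,0,-0.05],0,0.01],[[0,0,-0.1],0,0.01],[[0,0,-0.12],0,0.01],[[0,0,-0.12],0,0.01]]'; python3 d.py
python3 - <<'E'
from h import *
from cell import bot, camrig, job, get_state
c=camrig.capture("top");pickle.dump(c,open("t2.pkl","wb"))
z=get_state()["position"][2]
for p,a,ce in blobs(c,(105,120,60),(125,255,255),(340,180,440,320)):
    w=cast(c,p,z+.016)[:,:2];m=w.mean(0);v=np.linalg.svd(w-m)[2];print(a,m,np.arctan(v[0,1]/v[0,0]),np.ptp((w-m)@v.T,0),w.min(0),w.max(0))
for p,a,ce in blobs(c,(0,0,110),(180,50,255),(360,180,412,250),40):
    print(a,p.min(0),p.max(0),cast(c,ce,z+.01)[0],cast(c,[ce[0],p[:,1].min()-.5],z+.01)[0])
E
```

```text
t: 2.52
position: [0.48, -0.3689, 0.005]
orientation: [0.0, 1.0, 0.003, 0.0]
ft_force: [-0.3, -0.4, 3.4]
finger_gap: 0.0178
grasp_force: 30.0
t: 3.15
position: [0.48, -0.3689, 0.1251]
orientation: [0.001, 1.0, 0.003, 0.001]
ft_force: [-0.6, 0.3, -4.6]
finger_gap: 0.018
grasp_force: 30.0
t 3.15 pos [ 0.48   -0.3689  0.1251] yaw 0.005 gap 0.018007906148913688 F [-0.57  0.34 -4.6 ] M [0.03 0.07 0.04]
61 [ 0.52805469 -0.36714247] -0.29599919777553363 [0.0327587  0.02044174] [ 0.51307165 -0.37606628] [ 0.54265407 -0.35780782]
219 [387 213] [406 236] [ 0.56558398 -0.36756058  0.13318141] [ 0.60387784 -0.36806824  0.13318141]
```

The spanner is held, with the underside 5 mm above the TCP and the jaw tip as expected. Next I'll move to the pre-bite pose.

```bash
python3 d.py 0.4566 -0.0006 0.125 0.25; python3 inch.py '[[[-0.003,-0.05,0],-0.02,0.01],[[-0.006,-0.105,0],-0.06,0.01],[[-0.01,-0.16,0],-0.11,0.01],[[-0.014,-0.215,0],-0.16,0.01],[[-0.018,-0.27,0],-0.2,0.01],[[-0.021,-0.325,0],-0.245,0.01],[[-0.022,-0.3684,0],-0.245,0.01],[[-0.022,-0.3684,0],-0.245,0.01],[[-0.022,-0.3684,0],-0.245,0.01]]'
python3 d.py 0.4566 -0.0006 0.046 0.25 0.5099 0.013 0.046 0.25
python3 - <<'E'
from h import *
from cell import bot, camrig, job, get_state
c=camrig.capture("top");z=get_state()["position"][2]
cv2.imwrite("pics/t3.png",cv2.resize(c["pixels"][150:300,180:340,::-1],None,fx=4,fy=4,interpolation=cv2.INTER_CUBIC))
E
```

```text
t 3.2 pos [ 0.4791 -0.368   0.1232] yaw 0.0049 gap 0.017485577616426502 F [ 0.25  0.39 -4.86] M [ 0.05  0.05 -0.02]
(np.float64(-0.0207), np.float64(-0.3675), np.float64(-0.0013), np.float64(-0.2451))
t: 4.32
position: [0.4548, -0.0004, 0.1228]
orientation: [-0.0, 0.992, 0.125, -0.001]
ft_force: [-0.7, -0.6, -4.2]
finger_gap: 0.0179
grasp_force: 30.0
t 4.325 pos [ 4.548e-01 -4.000e-04  1.228e-01] yaw 0.2503 gap 0.0178656203991134 F [-0.74 -0.62 -4.2 ] M [0.01 0.02 0.02]
(np.float64(0.0019), np.float64(0.0007), np.float64(0.0768), np.float64(0.0003))
(np.float64(0.0569), np.float64(0.0007), np.float64(0.0766), np.float64(0.0003))
```

View pics/t3.png

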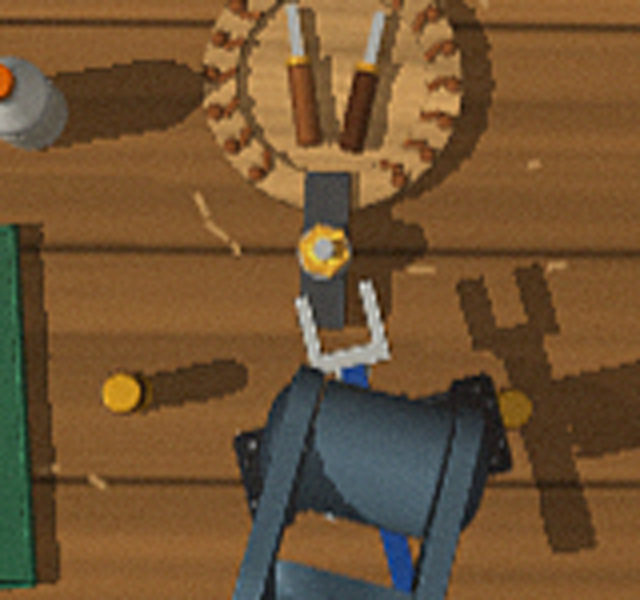

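The jaw is open toward the nut at crop (325,250), with its arm tips at about (300,300) and (367,285), so it is aligned. I'll lower, then slide on.

```bash
python3 inch.py '[[[0,0,0.04],0,0.01],[[0,0,0.07],0,0.01],[[0.001,0.0005,0.077],0,0.01],[[0.001,0.0005,0.077],0,0.01],[[0.012,0.0005,0.077],0,0.01],[[0.022,0.0005,0.077],0,0.01],[[0.03,0.0005,0.077],0,0.01]]'; python3 d.py 0.5099 0.013 0.046 0.25
python3 inch.py '[[[0.006,0,0],0,0.01],[[0.012,0,0],0,0.01],[[0.012,0,0],0,0.01]]';python3 d.py 0.5099 0.013 0.046 0.25
```

```text
t: 5.25
position: [0.4866, 0.0067, 0.0483]
orientation: [0.0, 0.992, 0.125, 0.001]
ft_force: [0.1, 0.2, -4.5]
finger_gap: 0.0177
grasp_force: 30.0
t 5.25 pos [0.4866 0.0067 0.0483] yaw 0.2504 gap 0.017679670767703947 F [ 0.15  0.18 -4.5 ] M [-0.02  0.03  0.01]
(np.float64(0.0241), np.float64(-0.0003), np.float64(0.0023), np.float64(0.0004))
t: 5.62
position: [0.497, 0.0097, 0.0475]
orientation: [0.0, 0.992, 0.125, 0.0]
ft_force: [0.5, -0.6, -5.1]
finger_gap: 0.0179
grasp_force: 30.0
t 5.625 pos [0.497  0.0097 0.0475] yaw 0.2503 gap 0.01789190756060821 F [ 0.46 -0.61 -5.11] M [0.03 0.03 0.03]
(np.float64(0.0133), np.float64(-0.0001), np.float64(0.0015), np.float64(0.0003))
```

```bash
python3 inch.py '[[[0.006,0,0.001],0,0.01],[[0.012,0,0.001],0,0.01],[[0.012,0,0.001],0,0.01]]';python3 d.py 0.5099 0.013 0.046 0.25
python3 - <<'E'
from h import *
from cell import bot, camrig, job, get_state
c=camrig.capture("side");u=np.array([np.cos(.25),np.sin(.25)])
a=cv2.resize(c["pixels"][180:260,230:350,::-1],None,fx=6,fy=6,interpolation=cv2.INTER_CUBIC)
cv2.imwrite("pics/s4.png",a)
E
```

```text
t: 6.0
position: [0.5088, 0.0125, 0.0466]
orientation: [0.0, 0.992, 0.125, 0.0]
ft_force: [0.3, 0.6, -4.9]
finger_gap: 0.018
grasp_force: 30.0
t 6.0 pos [0.5088 0.0125 0.0466] yaw 0.2502 gap 0.017955274105048002 F [ 0.35  0.59 -4.89] M [0.01 0.05 0.04]
(np.float64(0.0011), np.float64(-0.0002), np.float64(0.0006), np.float64(0.0002))
```

View pics/s4.png

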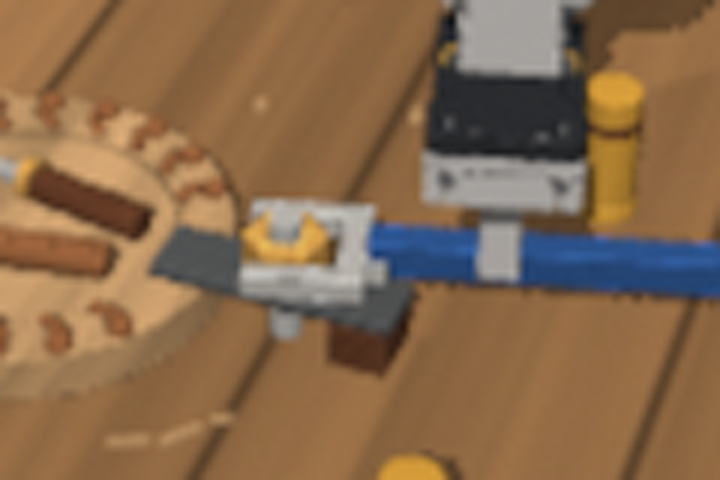

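The jaws surround the nut at crop (287,240), level and force-free, with the peg well behind. I'll turn clockwise.

```bash
python3 inch.py '[[[0.0005,-0.0101,0],0.1,0.01],[[0.002,-0.0201,0],0.2,0.01],[[0.0045,-0.0298,0],0.3,0.01],[[0.008,-0.0393,0],0.4,0.01],[[0.008,-0.0393,0],0.4,0.01]]'; python3 d.py
```

```text
t: 6.68
position: [0.5059, 0.053, 0.0463]
orientation: [-0.0, 0.997, -0.074, -0.0]
ft_force: [-0.6, -0.0, -5.6]
finger_gap: 0.0178
grasp_force: 30.0
t 6.675 pos [0.5059 0.053  0.0463] yaw -0.1479 gap 0.017778594633121318 F [-0.57 -0.02 -5.61] M [0.21 0.18 0.05]
```

```bash
python3 inch.py '[[[0.0005,-0.0101,0],0.1,0.01],[[0.002,-0.0201,0],0.2,0.01],[[0.0045,-0.0298,0],0.3,0.01],[[0.008,-0.0393,0],0.4,0.01]]'; python3 d.py;  python3 inch.py '[[[0.0005,-0.0101,0],0.1,0.01],[[0.0013,-0.0162,0],0.16,0.01],[[0.0013,-0.0162,0],0.16,0.01]]'; python3 d.py
python3 - <<'E'
from h import *
from cell import bot, camrig, job, get_state
c=camrig.capture("side")
a=cv2.resize(c["pixels"][180:280,230:360,::-1],None,fx=6,fy=6,interpolation=cv2.INTER_CUBIC)
cv2.imwrite("pics/s5.png",a)
E
```

```text
t: 7.18
position: [0.5193, 0.0905, 0.0461]
orientation: [0.0, 0.962, -0.272, -0.001]
ft_force: [-1.5, 1.1, -4.4]
finger_gap: 0.0177
grasp_force: 30.1
t 7.175 pos [0.5193 0.0905 0.0461] yaw -0.551 gap 0.017654099742473405 F [-1.47  1.12 -4.41] M [0.29 0.22 0.28]
t: 7.55
position: [0.529, 0.1038, 0.0461]
orientation: [-0.0, 0.938, -0.347, -0.001]
ft_force: [-2.5, 2.8, -3.7]
finger_gap: 0.0176
grasp_force: 30.0
t 7.55 pos [0.529  0.1038 0.0461] yaw -0.7077 gap 0.017626437977139493 F [-2.51  2.81 -3.73] M [0.76 0.41 0.14]
```

View pics/s5.png

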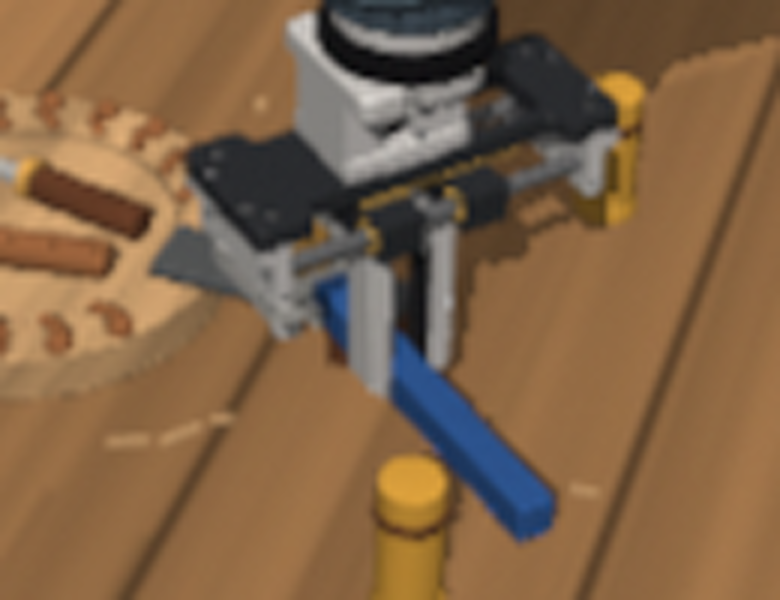

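The handle has swung toward the left peg, and the peg at crop (412,490) still clears it. The 3–4 N is a slight radial lean. Next: ease off, lift, and rotate back for a fresh bite 60° on.

```bash
python3 d.py .5246 .0987 .046 -.63 .5246 .0987 .076 -.63 .5151 -.0057 .076 .44
```

```text
t 7.6 pos [0.5289 0.1037 0.0461] yaw -0.7079 gap 0.017738233364728618 F [-2.17  3.96 -4.4 ] M [0.84 0.47 0.19]
(np.float64(-0.0), np.float64(0.0066), np.float64(0.0001), np.float64(-0.0779))
(np.float64(-0.0001), np.float64(0.0066), np.float64(-0.0299), np.float64(-0.0779))
(np.float64(0.0606), np.float64(0.0921), np.float64(-0.03), np.float64(-1.1479))
```

```bash
python3 inch.py '[[[-0.0015,0.0033,0],-0.04,0.01],[[-0.0015,0.0066,0],-0.078,0.01],[[-0.0015,0.0066,0],-0.078,0.01],[[-0.0015,0.0066,0],-0.078,0.01]]'; python3 d.py;  python3 inch.py '[[[0,0,-0.01],0,0.01],[[0,0,-0.02],0,0.01],[[0,0,-0.03],0,0.01],[[0,0,-0.03],0,0.01]]'; python3 d.py 0.5151 -.0057 .076 .44
```

```text
t: 8.1
position: [0.5246, 0.0989, 0.0466]
orientation: [0.0, 0.95, -0.311, 0.0]
ft_force: [0.5, -0.5, -4.9]
finger_gap: 0.0178
grasp_force: 30.0
t 8.1 pos [0.5246 0.0989 0.0466] yaw -0.6324 gap 0.017761850505647672 F [ 0.5  -0.5  -4.91] M [-0.01  0.03 -0.06]
t: 8.6
position: [0.5254, 0.0994, 0.078]
orientation: [-0.0, 0.951, -0.311, 0.001]
ft_force: [-0.6, 0.3, -4.6]
finger_gap: 0.0176
grasp_force: 30.0
t 8.6 pos [0.5254 0.0994 0.078 ] yaw -0.6318 gap 0.01755337580606462 F [-0.55  0.34 -4.62] M [ 0.07 -0.01  0.01]
(np.float64(0.0537), np.float64(0.0909), np.float64(0.002), np.float64(-1.0718))
```

```bash
python3 inch.py '[[[0.0012,0.0153,0],-0.15,0.01],[[0.0055,0.0333,0],-0.33,0.01],[[0.0131,0.0501,0],-0.51,0.01],[[0.0235,0.0654,0],-0.69,0.01],[[0.0365,0.0785,0],-0.87,0.01],[[0.0535,0.0905,0],-1.04,0.01],[[0.0535,0.0905,0],-1.072,0.01],[[0.0535,0.0905,0],-1.072,0.01],[[0.0535,0.0905,0],-1.072,0.01]]'; python3 d.py 0.5151 -.0057 .046 .44
python3 - <<'E'
from h import *
from cell import bot, camrig, job, get_state
c=camrig.capture("top")
a=cv2.resize(c["pixels"][180:270,210:330,::-1],None,fx=6,fy=6,interpolation=cv2.INTER_CUBIC)
cv2.imwrite("pics/t6.png",a)
E
```

```text
t: 9.72
position: [0.5136, -0.0046, 0.0763]
orientation: [-0.0, 0.976, 0.218, -0.0]
ft_force: [0.3, 0.4, -4.3]
finger_gap: 0.0177
grasp_force: 30.0
t 9.725 pos [ 0.5136 -0.0046  0.0763] yaw 0.4398 gap 0.017693362610745667 F [ 0.26  0.39 -4.29] M [-0.01  0.09  0.05]
(np.float64(0.0009), np.float64(0.0017), np.float64(0.0303), np.float64(-0.0002))
```

View pics/t6.png

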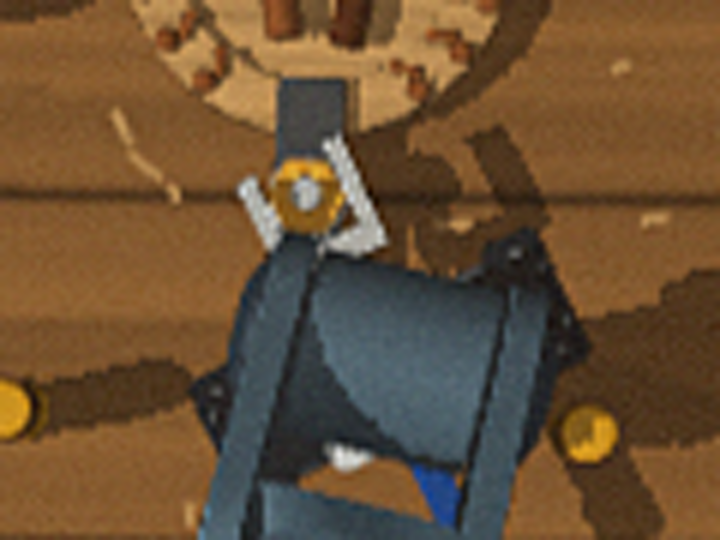

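The nut at crop (307,195) sits between the jaws (250,215) and (355,190), with its flats parallel to them. I'll lower gently.

```bash
python3 inch.py '[[[0.0,0.001,0.006],0,0.01],[[0,0.001,0.012],0,0.01],[[0,0.001,0.018],0,0.01]]'; python3 inch.py '[[[0,0,0.004],0,0.01],[[0,0,0.008],0,0.01],[[0,0,0.012],0,0.01],[[0,0,0.012],0,0.01]]'; python3 d.py
```

```text
t: 10.15
position: [0.5141, -0.0061, 0.0578]
orientation: [-0.0, 0.976, 0.218, -0.0]
ft_force: [0.0, -0.4, -4.7]
finger_gap: 0.0175
grasp_force: 30.0
t: 10.65
position: [0.5141, -0.0061, 0.0461]
orientation: [-0.0, 0.976, 0.218, -0.0]
ft_force: [0.4, 0.3, -4.6]
finger_gap: 0.0175
grasp_force: 30.0
t 10.65 pos [ 0.5141 -0.0061  0.0461] yaw 0.44 gap 0.017468058172146236 F [ 0.43  0.31 -4.56] M [-0.    0.1  -0.01]
```

```bash
python3 inch.py '[[[0.0005,-0.0103,0],0.1,0.01],[[0.0021,-0.0204,0],0.2,0.01],[[0.0046,-0.0303,0],0.3,0.01],[[0.0081,-0.04,0],0.4,0.01],[[0.0081,-0.04,0],0.4,0.01]]'; python3 d.py; python3 inch.py '[[[0.0001,-0.0041,0],0.04,0.01],[[0.0003,-0.0082,0],0.08,0.01]]'; python3 d.py
```

```text
t: 11.28
position: [0.5043, 0.0338, 0.0464]
orientation: [0.0, 1.0, 0.021, -0.0]
ft_force: [-1.8, 0.1, -4.8]
finger_gap: 0.0178
grasp_force: 30.0
t 11.275 pos [0.5043 0.0338 0.0464] yaw 0.0421 gap 0.017842382702652728 F [-1.82  0.1  -4.75] M [-0.01  0.3   0.07]
t: 11.52
position: [0.5043, 0.0414, 0.0464]
orientation: [0.0, 1.0, -0.02, -0.001]
ft_force: [-1.3, 1.1, -5.1]
finger_gap: 0.0177
grasp_force: 30.0
t 11.525 pos [0.5043 0.0414 0.0464] yaw -0.0391 gap 0.017704562558026497 F [-1.33  1.09 -5.05] M [-0.    0.3   0.15]
```

```bash
cat >> d.py <<'E'
r=s["position"]-[.6078,.038,0];F=s["ft_force"]
print("torque about nut",round(s["moment"][2]+r[0]*F[1]-r[1]*F[0],3),"theta~",round(1.678-yw-.1,3))
E
python3 inch.py '[[[0.0001,-0.0041,0],0.04,0.01],[[0.0003,-0.0082,0],0.08,0.01]]'; python3 d.py;python3 inch.py '[[[0.0001,-0.0041,0],0.04,0.01],[[0.0003,-0.0082,0],0.08,0.01]]'; python3 d.py
```

```text
t: 11.78
position: [0.5049, 0.0496, 0.0463]
orientation: [0.0, 0.998, -0.06, -0.001]
ft_force: [-1.3, -0.3, -4.4]
finger_gap: 0.0177
grasp_force: 30.0
t 11.775 pos [0.5049 0.0496 0.0463] yaw -0.1191 gap 0.017694412220841612 F [-1.34 -0.25 -4.4 ] M [0.01 0.34 0.16]
torque about nut 0.206 theta~ 1.697
t: 12.02
position: [0.5061, 0.0577, 0.0463]
orientation: [0.0, 0.995, -0.099, -0.001]
ft_force: [-1.5, 0.6, -3.2]
finger_gap: 0.0179
grasp_force: 30.0
t 12.025 pos [0.5061 0.0577 0.0463] yaw -0.1991 gap 0.017880402508153325 F [-1.55  0.56 -3.21] M [0.07 0.38 0.21]
torque about nut 0.184 theta~ 1.777
```

```bash
python3 inch.py '[[[0.0001,-0.0041,0],0.04,0.01]]' | grep force; python3 d.py;python3 inch.py '[[[0.0001,-0.0041,0],0.04,0.01]]' | grep force; python3 d.py
```

```text
ft_force: [-2.3, -0.1, -3.9]
grasp_force: 30.0
t 12.15 pos [0.507  0.0617 0.0463] yaw -0.2391 gap 0.017760169045363396 F [-2.26 -0.15 -3.88] M [0.06 0.41 0.19]
torque about nut 0.255 theta~ 1.817
ft_force: [-1.7, -0.0, -4.4]
grasp_force: 30.0
t 12.275 pos [0.508  0.0657 0.0463] yaw -0.2792 gap 0.01754130063076254 F [-1.67 -0.01 -4.39] M [0.12 0.42 0.19]
torque about nut 0.233 theta~ 1.857
```

```bash
python3 inch.py '[[[0,-0.0021,0],0.02,0.01]]' >/dev/null; python3 d.py;python3 inch.py '[[[0,-0.0021,0],0.02,0.01]]' >/dev/null; python3 d.py
```

```text
t 12.4 pos [0.5086 0.0678 0.0463] yaw -0.2991 gap 0.01731347640166115 F [-2.88  0.94 -3.49] M [0.09 0.55 0.18]
torque about nut 0.174 theta~ 1.877
t 12.525 pos [0.5093 0.0699 0.0463] yaw -0.3201 gap 0.01750164386198491 F [-4.03  0.24 -4.15] M [0.08 0.58 0.17]
torque about nut 0.279 theta~ 1.898
```

```bash
python3 inch.py '[[[0,-0.0015,0],0.015,0.01]]' >/dev/null; python3 d.py;python3 inch.py '[[[0,-0.0015,0],0.015,0.01]]' >/dev/null; python3 d.py
```

```text
t 12.65 pos [0.5098 0.0714 0.0463] yaw -0.3355 gap 0.0176951936860565 F [-3.65  1.34 -3.82] M [0.13 0.67 0.11]
torque about nut 0.105 theta~ 1.913
t 12.775 pos [0.5103 0.0729 0.0463] yaw -0.3507 gap 0.017442486044710014 F [-3.    0.11 -4.56] M [0.1  0.67 0.16]
torque about nut 0.257 theta~ 1.929
```

```bash
python3 inch.py '[[[-0.0004,-0.002,0],0.02,0.01]]' >/dev/null; python3 d.py;python3 inch.py '[[[-0.0004,-0.002,0],0.02,0.01]]' >/dev/null; python3 d.py
```

```text
t 12.9 pos [0.5111 0.0748 0.0464] yaw -0.3712 gap 0.017869267432949396 F [-3.49 -0.4  -4.88] M [0.04 0.45 0.15]
torque about nut 0.321 theta~ 1.949
t 13.025 pos [0.5118 0.0768 0.0466] yaw -0.3913 gap 0.017879433135338036 F [-0.14 -0.2  -4.76] M [-0.01  0.31  0.14]
torque about nut 0.163 theta~ 1.969
```

```bash
python3 inch.py '[[[0,-0.002,0],0.02,0.01]]' >/dev/null; python3 d.py;python3 inch.py '[[[0,-0.002,0],0.02,0.01]]' >/dev/null; python3 d.py
```

```text
t 13.15 pos [0.5126 0.0787 0.0466] yaw -0.4113 gap 0.017689028976072895 F [-1.15  0.76 -6.16] M [0.   0.26 0.18]
torque about nut 0.151 theta~ 1.989
t 13.275 pos [0.5134 0.0805 0.0466] yaw -0.4313 gap 0.017325428355045285 F [-0.11 -0.75 -5.69] M [0.03 0.23 0.15]
torque about nut 0.227 theta~ 2.009
```

```bash
python3 inch.py '[[[0,-0.002,0],0.02,0.01]]' >/dev/null; python3 d.py;python3 inch.py '[[[0,-0.002,0],0.02,0.01]]' >/dev/null; python3 d.py
```

```text
t 13.4 pos [0.5143 0.0823 0.0466] yaw -0.4513 gap 0.017825109693841015 F [-0.48 -0.41 -5.31] M [-0.02  0.14  0.14]
torque about nut 0.2 theta~ 2.029
t 13.525 pos [0.5151 0.0839 0.0466] yaw -0.471 gap 0.017627300850843557 F [-0.31 -1.69 -5.48] M [-0.34  0.12  0.23]
torque about nut 0.4 theta~ 2.049
```

```bash
python3 inch.py '[[[0,-0.002,0],0.02,0.01]]' >/dev/null; python3 d.py
```

```text
t 13.65 pos [0.516  0.0854 0.0466] yaw -0.4907 gap 0.017868109575902843 F [-0.55 -4.45 -5.06] M [-0.61  0.08  0.25]
torque about nut 0.685 theta~ 2.069
```

```bash
python3 inch.py '[[[0,-0.0015,0],0.01,0.01]]' >/dev/null; python3 d.py; python3 inch.py '[[[0,-0.001,0],0.01,0.01]]' >/dev/null; python3 d.py
```

```text
t 13.775 pos [0.5166 0.0865 0.0466] yaw -0.5002 gap 0.0175785819012015 F [ 0.38 -6.58 -5.73] M [-1.12  0.02  0.19]
torque about nut 0.776 theta~ 2.078
t 13.9 pos [0.5171 0.0871 0.0466] yaw -0.51 gap 0.01764046753046864 F [ 0.75 -6.54 -5.14] M [-1.17  0.06  0.3 ]
torque about nut 0.856 theta~ 2.088
```

```bash
python3 inch.py '[[[0,-0.001,0],0,0.01],[[0,-0.001,0],0,0.01],[[0,-0.001,0],0,0.01]]' >/dev/null; python3 d.py
```

```text
t 14.275 pos [0.5174 0.0876 0.0465] yaw -0.51 gap 0.01734542813519358 F [ 0.71 -7.48 -6.44] M [-1.36  0.09  0.16]
torque about nut 0.803 theta~ 2.088
```

The nut is firm: torque rose to about 0.8 N m against 0.2 N m of friction, and it no longer advances. I'll ease back into the play and lift off.

```bash
python3 d.py .5136 .0789 .0466 -.41; python3 inch.py '[[[0,0.005,0],-0.05,0.01],[[0,0.0095,0],-0.1,0.01],[[0,0.0095,0],-0.1,0.01]]' >/dev/null; python3 d.py
```

```text
t 14.275 pos [0.5174 0.0876 0.0465] yaw -0.51 gap 0.01734542813519358 F [ 0.71 -7.48 -6.44] M [-1.36  0.09  0.16]
(np.float64(0.0009), np.float64(0.0095), np.float64(-0.0001), np.float64(-0.1))
torque about nut 0.803 theta~ 2.088
t 14.65 pos [0.5124 0.0806 0.0465] yaw -0.4125 gap 0.017486279124577307 F [-1.72 -2.04 -4.71] M [-0.39  0.28 -0.21]
torque about nut 0.06 theta~ 1.99
```

```bash
python3 inch.py '[[[0,0.0015,0],0,0.01],[[0,0.0015,0],0,0.01]]' >/dev/null; python3 d.py; python3 inch.py '[[[0,0.0015,-0.012],0,0.01],[[0,0.0015,-0.025],0,0.01],[[0,0.0015,-0.045],0,0.01],[[0,0.0015,-0.065],0,0.01],[[0,0.0015,-0.08],0,0.01],[[0,0.0015,-0.08],0,0.01]]'; python3 d.py .48 .3417 .126 .0747
python3 - <<'E'
from h import *
from cell import bot, camrig, job, get_state
c=camrig.capture("side")
cv2.imwrite("pics/s7.png",cv2.resize(c["pixels"][180:390,190:470,::-1],None,fx=2.8,fy=2.8,interpolation=cv2.INTER_CUBIC))
for p,a,ce in blobs(c,(60,80,20),(90,255,255),(210,285,360,360),300):
    r=cv2.approxPolyDP(cv2.convexHull(p.astype(np.int32)),6,True)[:,0];w=cast(c,r,.018)
    print(a,r.tolist(),w[:,:2].round(3).tolist())
E
```

```text
t 14.9 pos [0.5122 0.0796 0.0466] yaw -0.4105 gap 0.017486749646164746 F [-0.93 -0.72 -4.96] M [-0.03  0.13 -0.08]
torque about nut 0.025 theta~ 1.988
t: 15.65
position: [0.5127, 0.0779, 0.1284]
orientation: [-0.0, 0.979, -0.204, 0.002]
ft_force: [0.2, -0.7, -5.4]
finger_gap: 0.0179
grasp_force: 30.0
t 15.65 pos [0.5127 0.0779 0.1284] yaw -0.4101 gap 0.017914016592130166 F [ 0.24 -0.74 -5.38] M [0.08 0.07 0.03]
(np.float64(-0.1352), np.float64(-0.2289), np.float64(0.0022), np.float64(-0.4848))
torque about nut 0.094 theta~ 1.988
6217 [[349, 313], [340, 359], [216, 331], [235, 290]] [[0.341, 0.27], [0.331, 0.398], [0.613, 0.421], [0.623, 0.294]]
```

View pics/s7.png

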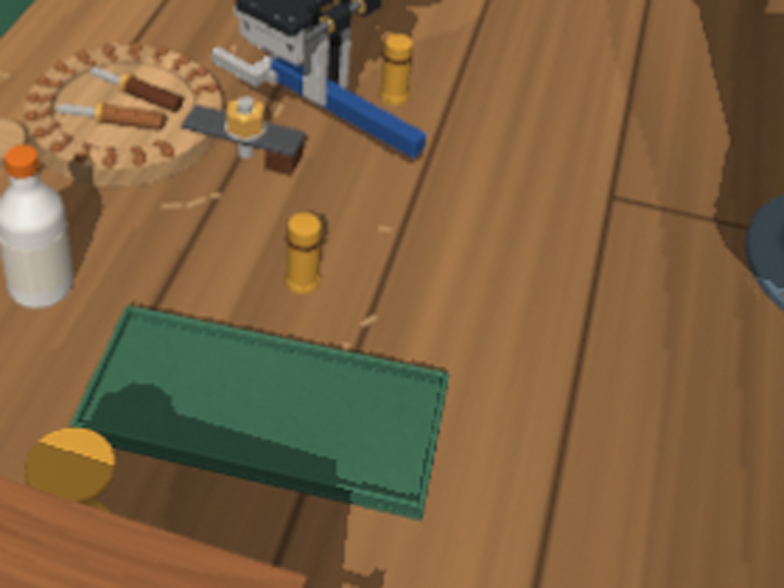

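The spanner is clear of the nut, and the tray is empty with corners consistent in both views. I'll carry it over.

```bash
python3 d.py .479 .343 .126 .075; python3 inch.py '[[[-0.027,-0.046,0],-0.05,0.01],[[-0.054,-0.092,0],-0.16,0.01],[[-0.081,-0.138,0],-0.27,0.01],[[-0.108,-0.184,0],-0.38,0.01],[[-0.1366,-0.23,0],-0.485,0.01],[[-0.1366,-0.23,0],-0.485,0.01],[[-0.1366,-0.23,0],-0.485,0.01]]' >/dev/null; python3 d.py .479 .343 .014 .075
python3 - <<'E'
from h import *
from cell import bot, camrig, job, get_state
c=camrig.capture("top")
cv2.imwrite("pics/t8.png",cv2.resize(c["pixels"][160:320,100:290,::-1],None,fx=3.5,fy=3.5,interpolation=cv2.INTER_CUBIC))
E
```

```text
t 15.7 pos [0.5118 0.0779 0.1271] yaw -0.4101 gap 0.017629021894945876 F [-0.38  0.8  -4.9 ] M [ 0.06  0.01 -0.01]
(np.float64(-0.1357), np.float64(-0.2301), np.float64(0.001), np.float64(-0.4851))
torque about nut -0.068 theta~ 1.988
t 16.575 pos [0.4771 0.3428 0.1252] yaw 0.0751 gap 0.01732970930839755 F [-0.22 -0.16 -5.03] M [ 0.01  0.07 -0.02]
(np.float64(0.0022), np.float64(-0.0002), np.float64(0.1112), np.float64(0.0001))
torque about nut 0.071 theta~ 1.503
```

View pics/t8.png

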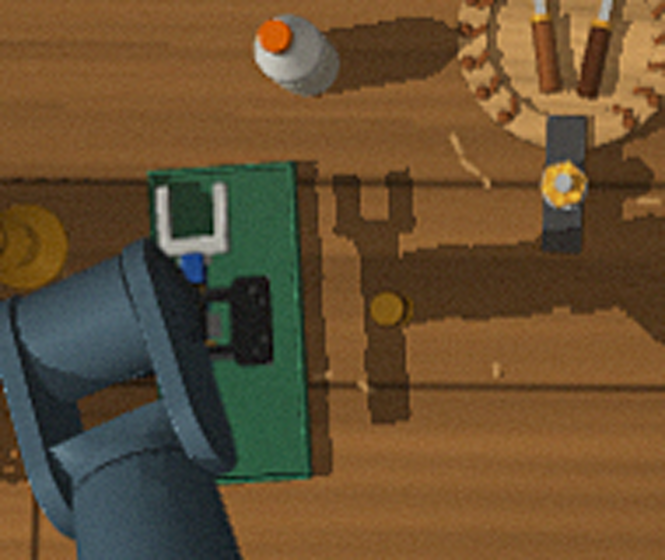

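The jaw at crop (192,215) is over the tray once height parallax (about 33 px) is allowed for. I'll lower it.

```bash
python3 inch.py '[[[0.0015,0,0.04],0,0.01],[[0.0015,0,0.08],0,0.01],[[0.0015,0,0.1],0,0.01],[[0.0015,0,0.109],0,0.01],[[0.0015,0,0.109],0,0.01]]' >/dev/null; python3 d.py; python3 inch.py '[[[0,0,0.0015],0,0.01],[[0,0,0.003],0,0.01]]' >/dev/null; python3 d.py
```

```text
t 17.25 pos [0.4799 0.3433 0.0179] yaw 0.0745 gap 0.017877603624519595 F [-0.12  0.84 -3.89] M [ 0.03 -0.01  0.03]
torque about nut -0.039 theta~ 1.504
t 17.5 pos [0.4801 0.3439 0.0156] yaw 0.0751 gap 0.017804608192009113 F [-0.15  0.48 -5.67] M [ 0.03  0.07 -0.02]
torque about nut -0.034 theta~ 1.503
```

```bash
python3 inch.py '[[[0,0,0.0015],0,0.01],[[0,0,0.003],0,0.01],[[0,0,0.003],0,0.01]]' >/dev/null; python3 d.py; python3 inch.py '[[[0,0,0.001],0,0.01],[[0,0,0.001],0,0.01]]' >/dev/null; python3 d.py
```

```text
t 17.875 pos [0.4791 0.3434 0.0113] yaw 0.075 gap 0.017831457832724353 F [-0.54  0.09 -4.2 ] M [ 0.11  0.02 -0.06]
torque about nut 0.093 theta~ 1.503
t 18.125 pos [0.4793 0.3434 0.0104] yaw 0.075 gap 0.017625899130624956 F [ 0.07 -0.75 -5.17] M [-0.    0.03  0.05]
torque about nut 0.129 theta~ 1.503
```

```bash
python3 inch.py '[[[0,0,0.001],0,0.01],[[0,0,0.001],0,0.01]]' >/dev/null; python3 d.py; python3 inch.py '[[[0,0,0.0005],0,0.01],[[0,0,0.0005],0,0.01]]' >/dev/null; python3 d.py
```

```text
t 18.375 pos [0.4794 0.3435 0.01  ] yaw 0.0751 gap 0.017971661830586533 F [-2.05 -1.54  0.53] M [-0.17  0.48 -0.  ]
torque about nut 0.821 theta~ 1.503
t 18.625 pos [0.4794 0.3435 0.01  ] yaw 0.0752 gap 0.017569923826226665 F [-3.99 -2.39  4.87] M [-0.51  0.83 -0.03]
torque about nut 1.499 theta~ 1.503
```

It is resting on the tray floor. I'll open slightly, then rise.

```bash
python3 inch.py '[[[0,0,-0.0005],0,0.04],[[0,0,-0.0005],0,0.04],[[0,0,-0.0005],0,0.04],[[0,0,-0.0005],0,0.04],[[0,0,-0.03],0,0.04],[[0,0,-0.08],0,0.04],[[0,0,-0.14],0,0.04]]' ; python3 inch.py '[[[-0.05,0.05,0],0,0.04],[[-0.1,0.1,0],0,0.04],[[-0.1,0.15,0],0,0.04],[[-0.1,0.2,0],0,0.04],[[-0.1,0.25,0],0,0.04],[[-0.1,0.25,0],0,0.04]]'
python3 - <<'E'
from h import *
from cell import bot, camrig, job, get_state
c=camrig.capture("top")
cv2.imwrite("pics/t9.png",cv2.resize(c["pixels"][120:320,100:400,::-1],None,fx=2.6,fy=2.6,interpolation=cv2.INTER_CUBIC))
for p,a,ce in blobs(c,(105,120,60),(125,255,255),(130,190,210,310),100):
    w=cast(c,p,.025)[:,:2];m=w.mean(0);v=np.linalg.svd(w-m)[2];print(a,m,np.arctan(v[0,1]/v[0,0]),np.ptp((w-m)@v.T,0))
E
```

```text
t: 19.5
position: [0.4784, 0.343, 0.1493]
orientation: [0.0, 0.999, 0.037, -0.001]
ft_force: [0.3, -0.1, 0.8]
finger_gap: 0.0399
grasp_force: 0.0
t: 20.25
position: [0.3987, 0.0842, 0.1492]
orientation: [0.0, 0.999, 0.035, 0.001]
ft_force: [0.4, 0.1, -0.2]
finger_gap: 0.0401
grasp_force: 0.0
305 [0.45670715 0.34032826] 0.07831050073403077 [0.17125847 0.01822668]
```

View pics/t9.png

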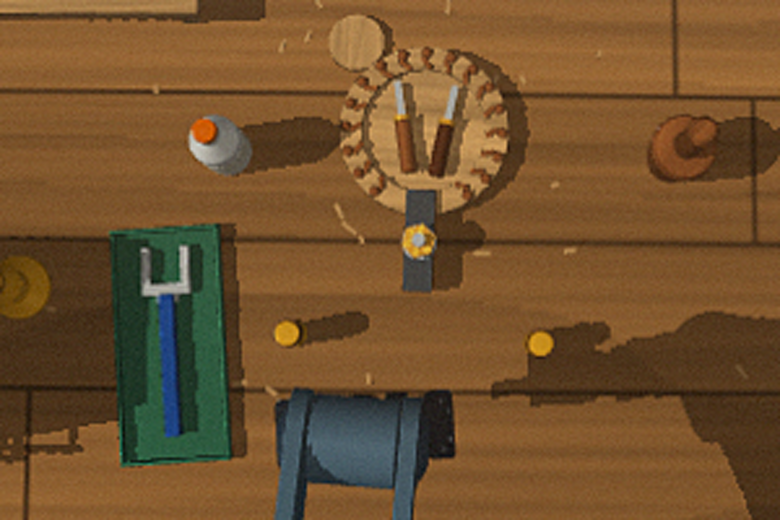

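The spanner lies flat and centred in the tray: handle crop (170,365), jaw (165,270), clear of the walls. The bystanders are unmoved and the gripper is clear, so I'll hand in.

```bash
python3 -c "
from cell import bot, camrig, job, get_state
print(job.job_done())"
```

```text
the job is handed in; nothing more can be done
None
```

The nut is tightened firm against its stop (at roughly 2.0 rad by my estimate, over two bites), the spanner lies flat in the tray with the other things unmoved, and the job is handed in; no verdict came back.

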